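# Double-cup calorimeter under the telescoping sensor boom

### The arm

A 6-joint arm with a two-finger parallel gripper is mounted at the origin on a cart in front of the work surface, level with it; the furniture and walls round the work are solid. World frame = base frame: x ahead of the robot, y to its left, z up, the work surface at z = 0. Lengths are in mm, angles in rad, forces in N, time in s.
With the tool pointing down it reaches from about 300 to 750 mm from the base axis. Payload 8.5 kg.
Tool frame: the origin (TCP) lies midway between the tips of the shut fingers; the grasp point (between the pads) lies 19 mm behind it (tcp_to_grasp is the distance from the TCP to the grasp point, in mm); z points along the fingers, y is the line along which they close (so a half turn about z gives the same grasp; the last joint's range is limited). The gripper opens to 85 mm and grips with 20 to 120 N. Pads are 22 mm wide; open, the fingers measure 114 mm over their backs; the gripper's body (76 mm by 85 mm) begins 54 mm behind the grasp point. The pads swing forward as they close: fully open they stand 13 mm farther back than shut.
Start: joints at [0.92, 0.381, 1.297, -0, 1.464, -0.215], TCP at [232.164, 498.578, 231.322] pointing down, gripper open.
Joint ranges: [-3.11, 3.11], [-0.89, 2.33], [0.22, 2.48], [-1.42, 4.56], [0.17, 2.85], [-2.88, 2.88]. Speed limits (rad/s): [2.39, 2.39, 3.14, 3.14, 3.14, 3.14].

### API

Orientations are given as [roll, pitch, yaw] about the fixed x, y, z axes, in that order (R = Rz(yaw) Ry(pitch) Rx(roll)).
In Python, from bench import * gives the robot as it stands. The module is installed in compiled form; this text tells all that it offers.
- The arm moves only by the shell command python3 -m creep 'ROWS' [FORCE]. ROWS is JSON, a list of rows, each an object of numbers: "x", "y", "z": the shift along the tool's x, y, z in m; "rx", "ry", "rz": the turn, a rotation vector about the tool's x, y, z in rad; "claw": the opening, from 0 (shut) to 1 (fully open). In form: [{"x": .., "y": .., "z": .., "rx": .., "ry": .., "rz": .., "claw": ..}, ...]. A call has 1 to 5 rows; each row is the pose to reach, as a shift and turn from the pose commanded when the call began, along the tool's axes at that moment; what a row does not reach only later rows make up. A row lasts 1/12 s, in which the tool goes at most 41.7 mm and 7.16 degrees, less where a joint would pass 70% of its speed; a pose out of reach is approached as far as the arm can. A call with a gripper value outside its range is refused whole. The fingers move at their own pace and stop on an object; FORCE is the grip in N (left out, the last holds). Time passes only in rows, so rows that repeat a pose let the fingers close. It gives the time, the measured TCP pose, the force, the opening and the grip force at its end, in the units of the state.
- read_state(): the state, without advancing time (a new reading comes with each control period).
- camera(name): name is "scene" or "top"; returns a dict with "img" (384x512x3 uint8, blue, green, red), "z_map" (384x512 float32, mm along the optical axis (not along the pixel's ray), 0 where there is no reading), "mtx" (3x3 intrinsics, pixels), "k1" (the pictures are not rectified: a ray, as slopes to the right and down, at radius r is drawn at 1 + k1 r^2 times it, then the intrinsics apply), "R" (3x3) and "t" (3): a world point X has camera coordinates R X + t. Camera axes: x right, y down, z forward; pixel columns grow to the right and rows downward; lengths in mm; the calibration is good to about 2 mm. A picture is of the moment at which its call begins.
- close_job(): hands the job in; it is judged then, once.
Trained networks look in a picture, given as the dict that the camera call returned (one of the last four; its "shot" number tells which), for a name from the list of things; names that differ only in an ending like _2 or _b are one class to them, and where a whole thing is asked for, a point or a joint stands for the part that bears it (a point fixed in the world has none). Each returns a list of dicts, best first, with "score" (0 to 1); they miss things now and then, are a little off and sometimes report something else, mostly with a low value. They report only what shows in the picture. A call takes as long as a camera call. They do not tell look-alikes from the thing itself.
- recognise(picture, query): "at" ([row, column] in pixels, amid what is visible of it).
The state is a dict: "t": time; "joints": joint angles; "dq": joint speeds; "tau": joint torques, N m; "ee_pos": TCP position; "tool_rot": TCP orientation; "ft_force": force on the tool from outside, world axes, zero at the start; "torque": the same for the moment, N m; "finger_gap": finger opening in mm; "finger_force": force on a finger pad.
Only numpy, scipy, OpenCV 4.12 (cv2) and the standard library are available. Lean on these libraries where they do the work, as an engineer would, in place of code of your own. Each camera call takes 0.05 s, during which the arm holds its last target. There are 200 camera calls.

### The job

Double up the insulating cup for the next temperature reading: nest the spare white cup squarely into the one standing in the ring of the sensor stand, right down until its shoulder sits on the lower rim, and let go of it. Then press in the lock button on the side of the sensor head to release the telescoping boom, draw the head straight out until the broad dark band on the tube stands at the mouth of the sleeve, and finish while still holding the head there, because the boom springs home when it is let go. Leave the bottles, beaker and slide case where they stand.

Things in the scene. Friction and masses are not known exactly. Their poses are not given: they have to be found in the camera images.
- spare_cup: spare cup, standing on the worktop: round, white plastic, open, 72 mm high, 30 g. Tapered lower part 34 mm across at the foot, 48 mm at 46 mm height; there a shoulder steps out to a straight collar 57 mm across, up to the rim at 72 mm (52 mm inside). Grip it across the collar. Origin: centre of its underside, z up; round, so its yaw means nothing
- lower_cup: lower cup, same shape and size as the spare cup, standing loose in the stand's locating ring. Origin: centre of its underside. Once nested, the spare cup's shoulder rests on this cup's rim, its underside 26 mm above this cup's underside, and only its collar shows above
- ring_seat (a point): centre of the floor inside the stand's locating ring (39 mm inside, 5 mm high), on the base plate, 15 mm above the worktop. Axes are the fixed stand's: x along the boom from ring to column (the boom draws out towards -x), y to the lock button's side, z up. The base plate runs from x -50 to +285 mm, 94 mm wide; the column at x 205 mm carries the sleeve
- button_face (a point): centre of the outer face of the lock button on the +y side of the sensor head, 20 mm by 20 mm, standing out 5.5 mm from the head's side
- lock_button (a joint): travel of the lock button, m: 0 is out (locked), 0.0055 pressed flush with the head's side; 3 N to start, 6 N to press flush. It draws a pin out of a hole in the sleeve: the parked boom is free once the button is in by more than 3.5 mm. It springs out when let go
- boom (a joint): extension of the boom, m: 0 is parked, grows as the head is drawn out along -x of the stand, up to 0.112 at the end stop. A return spring pulls it home with 3 N at 0 and 5 N at 0.095. The broad band is at the sleeve's mouth from 0.091 to 0.099 (middle 0.095); the sensor is then straight above the ring's centre
- mark_band (a point): middle of the broad dark band, 8 mm wide, round the boom's tube (14 mm square; the thin lines on it are 10 mm apart), on its upper face; hidden inside the sleeve while the boom is parked
- sleeve_mouth (a point): centre of the sleeve's mouth (bright metal collar facing the head), at the height of the tube's upper face
- beaker: a small glass beaker, 48 mm across, 57 mm high, a bystander; origin under its centre
- slide_case: a dark flat case, 151 x 32 x 21 mm, lying on the worktop, a bystander; origin under its centre, x along its length
- reagent_bottle_1: a small bottle with a white cap, 45 mm across, 109 mm high, a bystander; origin under its centre
- reagent_bottle_2: another such bottle, 46 mm across, 109 mm high, a bystander
- sample_bottle_1: a bottle with a white cap, 51 mm across, 139 mm high, a bystander
- sample_bottle_2: another such bottle, 50 mm across, 139 mm high, a bystander
- hdpe_bottle: a large white bottle, 86 mm across, 210 mm high, a bystander
- sensor_head: sensor head on the boom's end, a grey box 42 mm long (along the boom), 34 mm wide, 40 mm high, 6 mm lens snout below. Origin: the box's centre, 152 mm above the worktop; axes as ring_seat. Parked it is 95 mm behind the ring's centre, the sleeve mouth 12 mm behind it. Grip it from above across y: one finger on the button, one on the ribbed side; 39.5 mm wide there, 34 mm with the button in
Mind the look-alikes: they are no part of the job. What is shaped like the lower_cup but green is not meant. Leave any turquoise look-alike of the spare_cup alone.

How it is judged:
By the outcome, as a careful person would: the job done as asked, in the order asked, and still so for the second after the job is handed in, while the arm keeps its last pose, push and grip.
It also fails if it takes over 43 s, if anything falls off the work surface, if the arm or the gripper's body presses on something with over 40 N, if the wrist force passes 120 N, or if a joint passes its speed limit or range.

## Working session

There is one attempt and no reset: what is moved stays moved. The work goes in short steps, Python scripts to look and compute and a shell command to move; the robot and the scene stay as the last step left them, time stands still between calls to the robot, and variables do not carry over. Pictures are saved under pics/ and viewed, at most 10 in all, crops included, and the job is handed in when it is done.

```bash
mkdir -p pics; cat > h.py <<'E'
from bench import *
import numpy as np, cv2
def ray_uv(c,rc):
    m=c["mtx"]; d=np.array([(rc[1]-m[0][2])/m[0][0],(rc[0]-m[1][2])/m[1][1]]); u=d.copy()
    for _ in range(20): u=d/(1+c["k1"]*(u@u))
    return u
def ray(c,rc):
    u=ray_uv(c,rc); R=np.array(c["R"]);t=np.array(c["t"])
    d=R.T@np.array([u[0],u[1],1]); return -R.T@t,d
def depth_pt(c,rc):
    r,k=int(round(rc[0])),int(round(rc[1])); w=c["z_map"][max(r-1,0):r+2,max(k-1,0):k+2]; w=w[w>0]
    if not len(w): return None
    o,d=ray(c,rc); return o+d*np.median(w)
def at_z(c,rc,z):
    o,d=ray(c,rc); return o+d*(z-o[2])/d[2]
def proj(c,X):
    p=np.array(c["R"])@np.array(X,float)+np.array(c["t"]); u=p[:2]/p[2]; u=u*(1+c["k1"]*(u@u)); m=c["mtx"]
    return [m[1][1]*u[1]+m[1][2],m[0][0]*u[0]+m[0][2]]
def tri(c1,a,c2,b):
    o1,d1=ray(c1,a);o2,d2=ray(c2,b)
    s=np.linalg.lstsq(np.c_[d1,-d2],o2-o1,rcond=None)[0]
    p,q=o1+d1*s[0],o2+d2*s[1]; return (p+q)/2,np.linalg.norm(p-q)
def cloud(c):
    h,w=c["z_map"].shape; m=np.array(c["mtx"]); g=np.mgrid[0:h,0:w].astype(float)
    x=(g[1]-m[0,2])/m[0,0];y=(g[0]-m[1,2])/m[1,1];ux,uy=x.copy(),y.copy()
    for _ in range(20):
        f=1+c["k1"]*(ux**2+uy**2);ux,uy=x/f,y/f
    P=np.stack([ux,uy,np.ones_like(ux)],-1)*c["z_map"][...,None]
    return (P-np.array(c["t"]))@np.array(c["R"])
E
python3 - <<'E'
from h import *
np.set_printoptions(precision=1,suppress=True)
for n in("scene","top"):
    c=camera(n); cv2.imwrite(f"pics/{n}1.png",cv2.resize(c["img"],(800,600)))
    print(n,c["t"],c["shot"],"f",c["mtx"][0][0])
    for q in("spare_cup","lower_cup","ring_seat","button_face","sensor_head","sleeve_mouth","beaker","slide_case","reagent_bottle_1","sample_bottle_1","hdpe_bottle"):
        print(q,[(np.round(r["at"],1).tolist(),round(r["score"],2),depth_pt(c,r["at"])) for r in recognise(c,q)[:4]])
s=read_state();print(s["ee_pos"],s["tool_rot"],s["finger_gap"],s["t"])
E
```

```text
scene [ 467.4  335.1 1328.2] 1 f 403.31643885159554
spare_cup [([241.7, 254.3], 0.73, array([501.2,  45.4,   8. ])), ([240.3, 284.3], 0.57, array([406.4,   0.2,  30.1]))]
lower_cup [([168.3, 304.4], 0.71, array([ 474.1, -314.8,   38.6])), ([151.2, 324.3], 0.47, array([ 440.7, -437.6,   32.3]))]
ring_seat [([158.7, 269.8], 0.9, array([ 620.8, -306.1,   19.7]))]
button_face [([142.5, 284.9], 0.19, array([ 556.7, -290.2,  170.7]))]
sensor_head [([143.2, 285.9], 0.76, array([ 551.1, -286.7,  173.4]))]
sleeve_mouth [([160.6, 272.1], 0.59, array([ 609.4, -304.3,   16.4]))]
beaker [([288.9, 239.8], 0.6, array([461.3, 220.6,   2.5]))]
slide_case [([211.2, 236.0], 0.69, array([600.7,  -1.7,  70.1])), ([268.3, 249.4], 0.58, array([466.6, 144.4,  12.9]))]
reagent_bottle_1 [([228.7, 220.5], 0.76, array([614.2,  83. ,  65.4])), ([210.1, 234.5], 0.62, array([606.7,  -1.5,  73.2]))]
sample_bottle_1 [([291.6, 196.5], 0.89, array([553.7, 322.5, 100.4])), ([270.9, 195.7], 0.61, array([591.9, 267.1, 103.4]))]
hdpe_bottle [([236.2, 205.6], 0.63, array([607.6, 172. , 165.3])), ([143.0, 283.8], 0.43, arra
[... 628 characters left out ...]
([ 604.3, -300.7,   14.8]))]
beaker [([235.1, 154.2], 0.85, array([455.9, 222.6,   2. ])), ([184.3, 135.8], 0.6, array([592.4, 247.5, 123.8]))]
slide_case []
reagent_bottle_1 [([182.9, 208.2], 0.75, array([597.7,  54.9, 104.8])), ([178.4, 235.6], 0.48, array([609.7, -20.4, 105.8])), ([197.6, 339.3], 0.16, array([ 549.2, -288.8,  172.3]))]
sample_bottle_1 [([183.4, 139.6], 0.92, array([597.5, 242.9, 102.5])), ([197.4, 117.5], 0.85, array([559. , 301.1, 105.8])), ([181.0, 327.8], 0.7, array([ 613. , -294.1,   15.6])), ([180.0, 237.0], 0.56, array([604.9, -24.3, 108. ]))]
hdpe_bottle [([171.1, 172.2], 0.8, array([614.8, 135.9, 206.6]))]
[232.2 498.6 231.3] [-3.1  0.   2.7] 85.22846152219958 1.2
```

View both.

View pics/scene1.png

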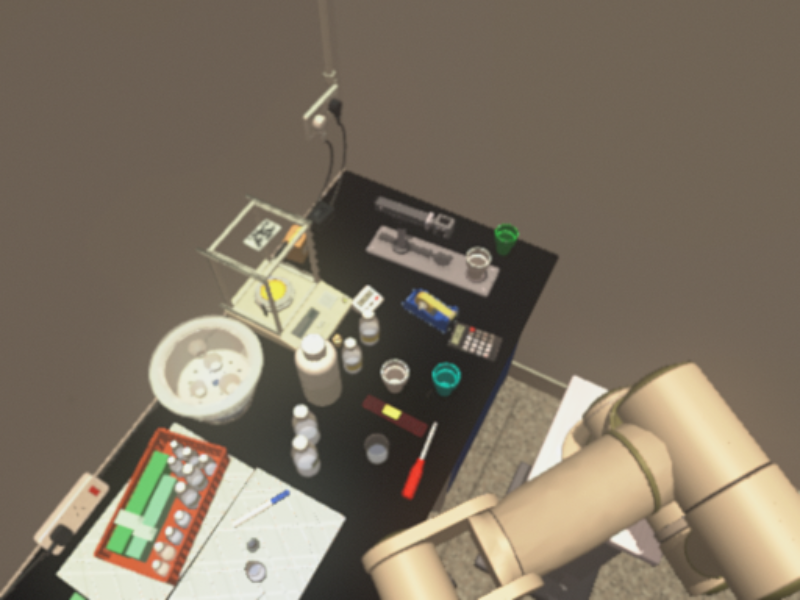

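View pics/top1.png

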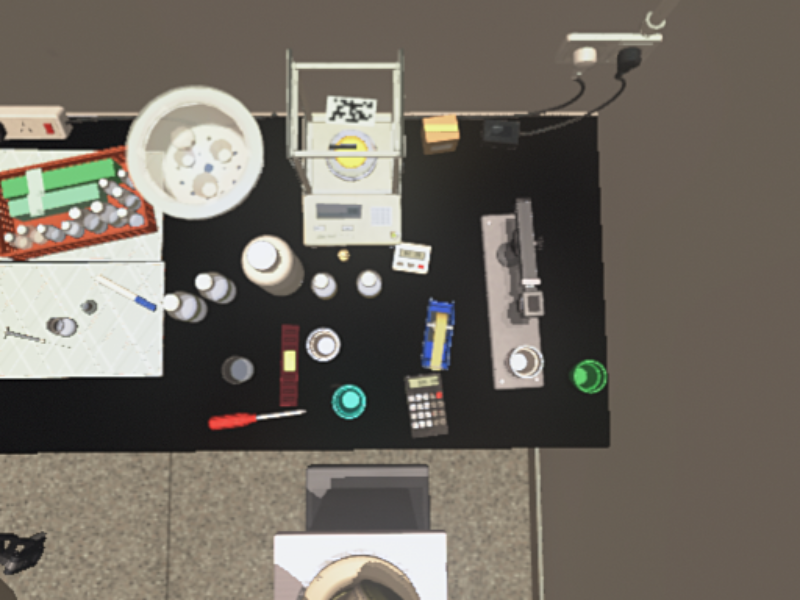

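```bash
cat > m.py <<'E'
from h import *
from scipy.optimize import least_squares
np.set_printoptions(precision=1,suppress=True)
def rim(P,c0,z0,r=60):
    m=(np.hypot(P[...,0]-c0[0],P[...,1]-c0[1])<r)
    Q=P[m]; zt=np.percentile(Q[:,2],98); 
    Q=Q[(abs(Q[:,2]-z0)<7)]
    if len(Q)<6: return None
    f=least_squares(lambda p:np.hypot(Q[:,0]-p[0],Q[:,1]-p[1])-p[2],[*c0,27],loss="soft_l1",f_scale=2)
    return f.x,len(Q),zt,np.median(Q[:,2]),f.cost
def edges(c,c0,z0,rad):  # fit projected rim circle to image edges
    g=cv2.GaussianBlur(cv2.cvtColor(c["img"],cv2.COLOR_BGR2GRAY),(0,0),.8).astype(float)
    a=np.linspace(0,2*np.pi,72,endpoint=False)
    def samp(x,y,r):
        p=np.array([proj(c,[x+r*np.cos(t),y+r*np.sin(t),z0]) for t in a]).astype(np.float32)
        return cv2.remap(g.astype(np.float32),p[:,1],p[:,0],cv2.INTER_LINEAR).ravel()
    best=None
    for st,rg in((3,12),(1,3)):
        b0=c0 if best is None else best[1:]
        for dx in range(-rg,rg+1,st):
            for dy in range(-rg,rg+1,st):
                x,y=b0[0]+dx,b0[1]+dy
                s=np.median(np.clip(samp(x,y,rad-1.5)-samp(x,y,rad+4),-20,80))
                s+=.01*np.mean(samp(x,y,rad-1.5)-samp(x,y,rad+4))
                if best is None or s>best[0]: best=(s,x,y)
    return best
E
python3 - <<'E'
from m import *
cs=[camera("scene"),camera("top")]
for c in cs:
    P=cloud(c); P[c["z_map"]<=0]=np.nan
    for n,c0,z0 in(("spare",(491,58),72),("lower",(472,-316),87)):
        r=rim(P,c0,z0); print(n,r,"edge",edges(c,r[0][:2] if r else c0,z0,28.5))
    b=(P[...,1]<-200)&(P[...,1]>-400)&(P[...,0]>380)&(P[...,0]<900)
    for n,lo,hi in(("plate",9,21),("head/sleeve",160,190)):
        Q=P[b&(P[...,2]>lo)&(P[...,2]<hi)]; print(n,len(Q),cv2.minAreaRect(Q[:,:2].astype(np.float32)),np.median(Q[:,2]))
    Q=P[b&(P[...,2]>120)&(P[...,0]<680)]; 
    for x in range(520,800,8):
        S=P[b&(P[...,2]>120)&(abs(P[...,0]-x)<4)]
        if len(S)>2: print(x,len(S),S[:,1].min(),S[:,1].max(),np.median(S[:,2]),end=" | ")
    print()
s=read_state();print(s["t"],s["tool_rot"])
cv2.imwrite("pics/close.png",np.hstack([cv2.resize(cs[1]["img"][190:270,180:260],(390,390),interpolation=2),cv2.resize(cs[1]["img"][170:250,295:375],(390,390),interpolation=2)]))
E
```

```text
spare (array([500.2,  63.6,  27.5]), 66, np.float64(72.56074329679231), np.float64(71.1293192519476), np.float64(52.66154025291621)) edge (np.float32(59.297417), np.float64(498.2287089845655), np.float64(63.64635906925365))
lower (array([ 467.1, -298.2,   27.6]), 62, np.float64(88.01661461624856), np.float64(85.3061086345752), np.float64(87.34213949520301)) edge (np.float32(40.5045), np.float64(468.1165760936996), np.float64(-303.2130389428195))
plate 1329 ((660.2640991210938, -293.266845703125), (486.1882019042969, 159.92227172851562), 9.305935859680176) 15.21962334614028
head/sleeve 338 ((641.9705810546875, -282.9879150390625), (203.57545471191406, 41.69447326660156), 5.1954145431518555) 165.74866204097302
544 35 -310.65927144438035 -275.63361136092476 162.43393805338206 | 552 30 -312.25855885843185 -269.96638110315706 165.81129598767558 | 560 33 -306.093556505273 -268.4984973421492 169.26548803688902 | 568 27 -303.8818854113052 -270.20019723589036 171.1821032287915 | 576 22 -308.04604815266674 -274.343249067825 172.18188121973617 | 584 14 -303.85313126028706 -275.9552756892736 161
[... 3112 characters left out ...]
61.45718406671782 | 664 59 -324.4226572652493 -271.85984088443774 157.1432586374991 | 672 57 -324.9711855210367 -271.5677524188631 158.86535560327073 | 680 46 -323.7654116279709 -273.0150441661512 162.78062587601104 | 688 36 -299.3640528289204 -272.11709531897355 163.68019452808159 | 696 33 -297.1528045207698 -274.43623651601644 164.88224302253465 | 704 28 -297.25008031957384 -273.9559003017623 163.35217157641156 | 712 37 -297.82876894160506 -274.04857416612646 163.55531123763902 | 720 31 -297.778772038579 -273.4526291017105 164.72148962031054 | 728 28 -295.8706307806583 -272.4115289255209 163.65313656988022 | 736 32 -295.53077321196 -271.3664739544341 164.42127618830386 | 
1.3 [3.1 0.  2.7]
```

View pics/close.png

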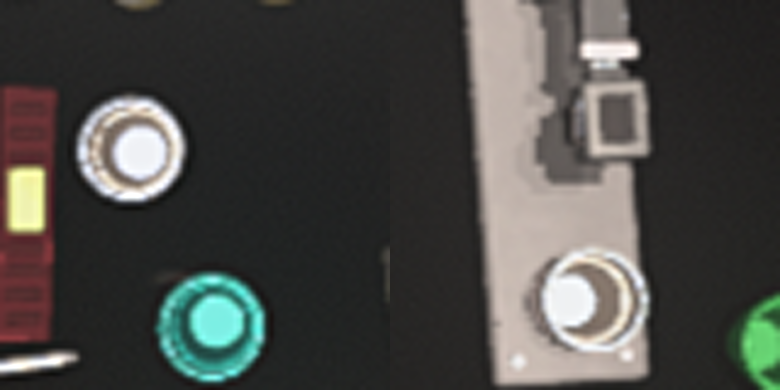

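Top view (full-frame pixels): the white spare cup is at about (221,207). The lower cup stands in the ring at (231,336), and the head is at (194,341). Look-alikes for the spare are the turquoise cup (256,222) and the ring's own cup (231,336). The lower cup's look-alike is the green cup (241,377). I choose the white cup at (221,207), and the crop confirms it is white with a collar.

```bash
cat > go.py <<'E'
import sys; from h import *
from scipy.spatial.transform import Rotation as Ro
s=read_state(); R=Ro.from_euler("xyz",s["tool_rot"]); x,y,z,yaw=map(float,sys.argv[1:5])
d=R.inv().apply(np.array([x,y,z])-s["ee_pos"])/1000; w=(R.inv()*Ro.from_euler("xyz",[np.pi,0,yaw])).as_rotvec()
print("shift",np.round(d,4),"rot",np.round(w,3),"pos",np.round(s["ee_pos"],1),"rpy",np.round(s["tool_rot"],3),"F",np.round(s["ft_force"],1),"gap",round(s["finger_gap"],1),"ff",s["finger_force"],"t",round(s["t"],2),"j6",round(s["joints"][5],2))
E
python3 go.py 497 62 180 3.2
```

```text
shift [-0.4244 -0.284   0.0513] rot [ 0.     0.    -0.494] pos [232.2 498.6 231.3] rpy [3.142 0.    2.706] F [-0.4  0.2 -0.8] gap 85.2 ff 0.0 t 1.3 j6 -0.22
```

```bash
python3 -m creep '[{"x":-0.035,"y":-0.022,"rz":-0.1},{"x":-0.07,"y":-0.045,"rz":-0.2},{"x":-0.1,"y":-0.067,"rz":-0.3},{"x":-0.135,"y":-0.09,"rz":-0.4},{"x":-0.17,"y":-0.113,"rz":-0.494}]'; python3 go.py 497 62 180 3.2
```

```text
shift [-0.4244 -0.284   0.0513] rot [ 0.     0.    -0.494] pos [232.2 498.6 231.3] rpy [3.142 0.    2.706] F [-0.4  0.2 -0.8] gap 85.2 ff 0.0 t 1.3 j6 -0.22invalid input at $[0]: expected keys x, y, z, rx, ry, rz, claw
```

All keys are required in each row.

```bash
python3 -m creep '[{"x":-0.035,"y":-0.022,"z":0,"rx":0,"ry":0,"rz":-0.1,"claw":1},{"x":-0.07,"y":-0.045,"z":0,"rx":0,"ry":0,"rz":-0.2,"claw":1},{"x":-0.1,"y":-0.067,"z":0,"rx":0,"ry":0,"rz":-0.3,"claw":1},{"x":-0.135,"y":-0.09,"z":0,"rx":0,"ry":0,"rz":-0.4,"claw":1},{"x":-0.17,"y":-0.113,"z":0,"rx":0,"ry":0,"rz":-0.494,"claw":1}]'; python3 go.py 497 62 180 3.2
```

```text
t: 1.72
ee_pos: [337.8, 324.8, 231.5]
tool_rot: [3.141, 0.0, -3.08]
ft_force: [1.4, 0.6, -0.3]
finger_gap: 85.4
finger_force: 0.0
shift [-0.1426 -0.2721  0.0515] rot [0.    0.    0.003] pos [337.8 324.8 231.5] rpy [ 3.141  0.    -3.08 ] F [ 1.4  0.6 -0.3] gap 85.4 ff 0.0 t 1.72 j6 -1.12
```

```bash
python3 -m creep '[{"x":-0.018,"y":-0.036,"z":0,"rx":0,"ry":0,"rz":0,"claw":1},{"x":-0.036,"y":-0.07,"z":0,"rx":0,"ry":0,"rz":0,"claw":1},{"x":-0.054,"y":-0.105,"z":0,"rx":0,"ry":0,"rz":0,"claw":1},{"x":-0.072,"y":-0.14,"z":0,"rx":0,"ry":0,"rz":0,"claw":1},{"x":-0.09,"y":-0.172,"z":0.01,"rx":0,"ry":0,"rz":0,"claw":1}]' >/dev/null; python3 -m creep '[{"x":-0.016,"y":-0.032,"z":0.01,"rx":0,"ry":0,"rz":0,"claw":1},{"x":-0.033,"y":-0.064,"z":0.02,"rx":0,"ry":0,"rz":0,"claw":1},{"x":-0.0526,"y":-0.1,"z":0.04,"rx":0,"ry":0,"rz":0,"claw":1},{"x":-0.0526,"y":-0.1,"z":0.04,"rx":0,"ry":0,"rz":0,"claw":1}]' >/dev/null;  python3 go.py 497 62 42 3.2
```

```text
shift [-0.0008  0.0037  0.1367] rot [-0.001 -0.003 -0.007] pos [496.7  58.4 178.7] rpy [-3.141e+00 -3.000e-03 -3.090e+00] F [-1.2 -0.4 -1.5] gap 84.9 ff 0.0 t 2.47 j6 -1.74
```

```bash
python3 -m creep '[{"x":0,"y":0,"z":0.02,"rx":0,"ry":0,"rz":0,"claw":1},{"x":0,"y":0.002,"z":0.045,"rx":0,"ry":0,"rz":0,"claw":1},{"x":0,"y":0.002,"z":0.06,"rx":0,"ry":0,"rz":0,"claw":1},{"x":0,"y":0.002,"z":0.06,"rx":0,"ry":0,"rz":0,"claw":1}]' >/dev/null;  python3 go.py 497 62 42 3.2; python3 - <<'E'
from h import *
c=[camera(n) for n in("scene","top")]
cv2.imwrite("pics/g1.png",np.hstack([cv2.resize(p["img"][150:270,180:310] if i==0 else p["img"][160:280,145:275],(390,360),interpolation=2) for i,p in enumerate(c)]))
E
```

```text
shift [-0.0039 -0.0034  0.0768] rot [ 0.001 -0.005 -0.002] pos [493.4  65.2 118.9] rpy [ 3.141 -0.005 -3.085] F [ 0.3 -0.6  0.3] gap 85.5 ff 0.0 t 2.8 j6 -1.73
```

View pics/g1.png

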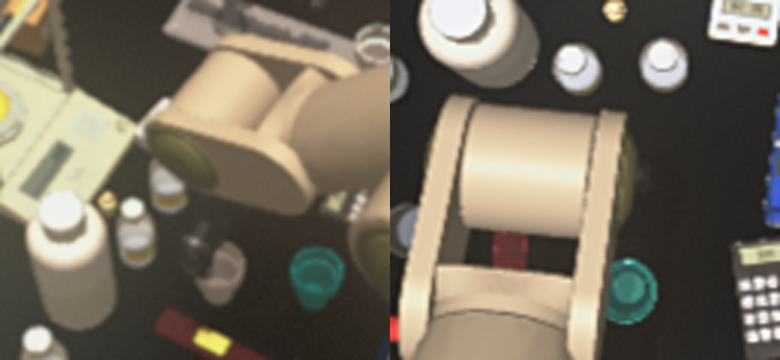

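The scene crop shows a finger beside the white cup at about (225,247) full-frame. The arm hides the top view. The approach looks right, so I continue down.

```bash
python3 -m creep '[{"x":-0.001,"y":-0.001,"z":0.02,"rx":0,"ry":0.003,"rz":0,"claw":1},{"x":-0.002,"y":-0.002,"z":0.03,"rx":0,"ry":0.003,"rz":0,"claw":1},{"x":-0.002,"y":-0.002,"z":0.03,"rx":0,"ry":0.003,"rz":0,"claw":1},{"x":-0.002,"y":-0.002,"z":0.03,"rx":0,"ry":0.003,"rz":0,"claw":1}]' >/dev/null;  python3 go.py 497 62 42 3.2;python3 -m creep '[{"x":0,"y":0,"z":0,"rx":0,"ry":0,"rz":0,"claw":1},{"x":0,"y":0,"z":0,"rx":0,"ry":0,"rz":0,"claw":1}]' >/dev/null;  python3 go.py 497 62 42 3.2
```

```text
shift [ 0.0005 -0.0009  0.0504] rot [-0.    -0.002 -0.002] pos [497.6  63.   92.4] rpy [-3.141e+00 -2.000e-03 -3.085e+00] F [ 0.1  0.2 -0.1] gap 85.4 ff 0.0 t 3.23 j6 -1.74
shift [ 0.0006 -0.0009  0.0505] rot [-0.    -0.001 -0.002] pos [497.6  62.9  92.5] rpy [-3.141e+00 -1.000e-03 -3.085e+00] F [ 0.5 -0.2  0.4] gap 85.4 ff 0.0 t 3.4 j6 -1.74
```

```bash
python3 -m creep '[{"x":0,"y":0,"z":0.02,"rx":0,"ry":0,"rz":0,"claw":1},{"x":0,"y":-0.001,"z":0.035,"rx":0,"ry":0,"rz":0,"claw":1},{"x":0,"y":-0.001,"z":0.05,"rx":0,"ry":0,"rz":0,"claw":1},{"x":0,"y":-0.001,"z":0.05,"rx":0,"ry":0,"rz":0,"claw":1},{"x":0,"y":-0.001,"z":0.05,"rx":0,"ry":0,"rz":0,"claw":0.75}]' 25;  python3 -m creep '[{"x":0,"y":0,"z":0,"rx":0,"ry":0,"rz":0,"claw":0.5},{"x":0,"y":0,"z":0,"rx":0,"ry":0,"rz":0,"claw":0.5},{"x":0,"y":0,"z":0,"rx":0,"ry":0,"rz":0,"claw":0.5},{"x":0,"y":0,"z":0,"rx":0,"ry":0,"rz":0,"claw":0.5}]' 25;  python3 go.py 497 62 42 3.2
```

```text
t: 3.82
ee_pos: [497.1, 61.9, 41.8]
tool_rot: [3.142, -0.003, -3.085]
ft_force: [-0.3, -0.1, -0.2]
finger_gap: 75.4
finger_force: 0.0
t: 4.15
ee_pos: [497.8, 61.9, 42.7]
tool_rot: [-3.141, -0.0, -3.085]
ft_force: [-0.2, 0.6, 6.9]
finger_gap: 56.6
finger_force: 26.2
shift [0.0008 0.0001 0.0007] rot [-0.    -0.    -0.002] pos [497.8  61.9  42.7] rpy [-3.141 -0.    -3.085] F [-0.2  0.6  6.9] gap 56.6 ff 26.172946984152077 t 4.15 j6 -1.74
```

```bash
python3 -m creep '[{"x":0,"y":0,"z":-0.015,"rx":0,"ry":0,"rz":0,"claw":0.5},{"x":0,"y":0,"z":-0.045,"rx":0,"ry":0,"rz":0,"claw":0.5},{"x":0,"y":0,"z":-0.08,"rx":0,"ry":0,"rz":0,"claw":0.5},{"x":0,"y":0,"z":-0.12,"rx":0,"ry":0,"rz":0,"claw":0.5},{"x":0,"y":0,"z":-0.14,"rx":0,"ry":0,"rz":0,"claw":0.5}]' ;  python3 go.py 465.5 -300.5 180 3.2; python3 - <<'E'
from h import *
c=[camera(n) for n in("scene","top")]
cv2.imwrite("pics/g2.png",np.hstack([cv2.resize(p["img"][130:250,200:330] if i==0 else p["img"][160:280,145:275],(390,360),interpolation=2) for i,p in enumerate(c)]))
E
```

```text
t: 4.57
ee_pos: [498.4, 61.9, 186.2]
tool_rot: [-3.14, 0.003, -3.085]
ft_force: [0.7, 0.1, -0.6]
finger_gap: 56.2
finger_force: 27.0
shift [ 0.0532 -0.3599  0.0064] rot [-0.001  0.003 -0.002] pos [498.4  61.9 186.2] rpy [-3.140e+00  3.000e-03 -3.085e+00] F [ 0.7  0.1 -0.6] gap 56.2 ff 27.010599676104903 t 4.57 j6 -1.74
```

View pics/g2.png

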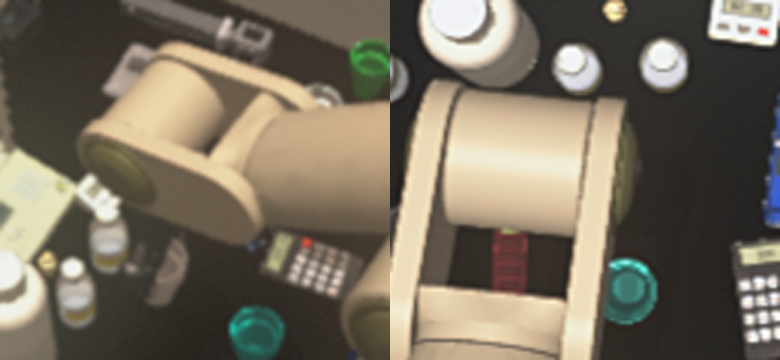

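The cup is held and off the worktop; in the scene crop it hangs between the fingers at about (220,255) full-frame. Next is the ring.

```bash
python3 -m creep '[{"x":0.003,"y":-0.02,"z":0,"rx":0,"ry":0,"rz":0,"claw":0.5},{"x":0.01,"y":-0.055,"z":0,"rx":0,"ry":0,"rz":0,"claw":0.5},{"x":0.015,"y":-0.09,"z":0,"rx":0,"ry":0,"rz":0,"claw":0.5},{"x":0.02,"y":-0.125,"z":0,"rx":0,"ry":0,"rz":0,"claw":0.5},{"x":0.025,"y":-0.16,"z":0,"rx":0,"ry":0,"rz":0,"claw":0.5}]' >/dev/null; python3 -m creep '[{"x":0.006,"y":-0.035,"z":0,"rx":0,"ry":0,"rz":0,"claw":0.5},{"x":0.012,"y":-0.07,"z":0,"rx":0,"ry":0,"rz":0,"claw":0.5},{"x":0.018,"y":-0.105,"z":0,"rx":0,"ry":0,"rz":0,"claw":0.5},{"x":0.024,"y":-0.14,"z":0,"rx":0,"ry":0,"rz":0,"claw":0.5},{"x":0.028,"y":-0.17,"z":0,"rx":0,"ry":0,"rz":0,"claw":0.5}]' >/dev/null;  python3 -m creep '[{"x":0,"y":-0.015,"z":0,"rx":0,"ry":0,"rz":0,"claw":0.5},{"x":0,"y":-0.028,"z":0,"rx":0,"ry":0,"rz":0,"claw":0.5},{"x":0,"y":-0.028,"z":0,"rx":0,"ry":0,"rz":0,"claw":0.5},{"x":0,"y":-0.028,"z":0,"rx":0,"ry":0,"rz":0,"claw":0.5}]' >/dev/null;  python3 go.py 465.5 -300.5 140 3.2
```

```text
shift [-0.0008 -0.003   0.041 ] rot [ 0.001 -0.004 -0.002] pos [ 464.7 -297.6  181. ] rpy [ 3.14  -0.004 -3.085] F [ 0.4 -0.2 -0.6] gap 56.7 ff 27.010358824190916 t 5.83 j6 -2.41
```

```bash
python3 -m creep '[{"x":0,"y":-0.001,"z":0.02,"rx":0,"ry":0.003,"rz":0,"claw":0.5},{"x":-0.0005,"y":-0.003,"z":0.04,"rx":0,"ry":0.003,"rz":0,"claw":0.5},{"x":-0.0005,"y":-0.003,"z":0.04,"rx":0,"ry":0.003,"rz":0,"claw":0.5},{"x":-0.0005,"y":-0.003,"z":0.04,"rx":0,"ry":0.003,"rz":0,"claw":0.5}]' >/dev/null; python3 go.py 465.5 -300.5 140 3.2; python3 - <<'E'
from h import *
c=[camera(n) for n in("scene","top")]
cv2.imwrite("pics/g3.png",np.hstack([cv2.resize(p["img"][110:210,250:350] if i==0 else p["img"][170:270,280:380],(390,390),interpolation=2) for i,p in enumerate(c)]))
E
```

```text
shift [-0.0003 -0.0006  0.0013] rot [ 0.002 -0.007 -0.001] pos [ 465.2 -299.9  141.4] rpy [ 3.14  -0.007 -3.084] F [ 0.1 -0.1  0.9] gap 56.5 ff 27.00997797310265 t 6.17 j6 -2.41
```

View pics/g3.png

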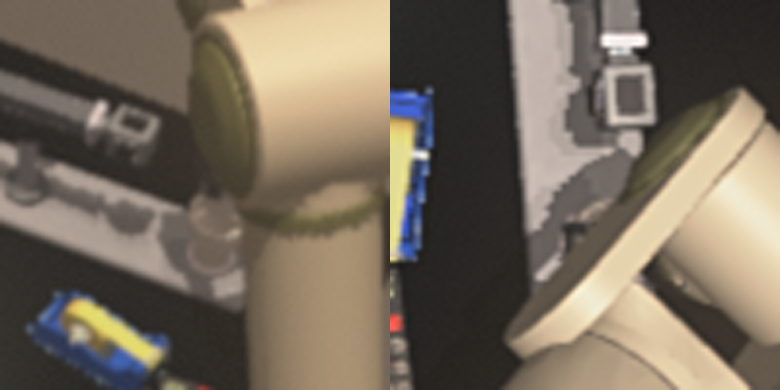

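The scene crop shows the held cup standing above the ring cup at about (165,305) full-frame, in line with it. I go down in steps and watch the force.

```bash
python3 -m creep '[{"x":0,"y":0,"z":0.01,"rx":0,"ry":0.004,"rz":0,"claw":0.5},{"x":0,"y":-0.0005,"z":0.02,"rx":0,"ry":0.004,"rz":0,"claw":0.5},{"x":0,"y":-0.0005,"z":0.03,"rx":0,"ry":0.004,"rz":0,"claw":0.5},{"x":0,"y":-0.0005,"z":0.03,"rx":0,"ry":0.004,"rz":0,"claw":0.5}]' ; python3 -m creep '[{"x":0,"y":0,"z":0.007,"rx":0,"ry":0,"rz":0,"claw":0.5},{"x":0,"y":0,"z":0.014,"rx":0,"ry":0,"rz":0,"claw":0.5},{"x":0,"y":0,"z":0.02,"rx":0,"ry":0,"rz":0,"claw":0.5},{"x":0,"y":0,"z":0.02,"rx":0,"ry":0,"rz":0,"claw":0.5}]'
```

```text
t: 6.6
ee_pos: [464.1, -301.2, 109.1]
tool_rot: [3.139, -0.013, -3.085]
ft_force: [0.7, 0.6, -0.3]
finger_gap: 56.6
finger_force: 27.0
t: 6.93
ee_pos: [464.3, -301.6, 90.1]
tool_rot: [3.14, -0.011, -3.085]
ft_force: [0.2, -0.1, -0.4]
finger_gap: 57.0
finger_force: 27.0
```

```bash
python3 -m creep '[{"x":0,"y":0,"z":0.002,"rx":0,"ry":-0.01,"rz":0,"claw":0.5},{"x":0,"y":0,"z":0.004,"rx":0,"ry":-0.01,"rz":0,"claw":0.5},{"x":0,"y":0,"z":0.005,"rx":0,"ry":-0.01,"rz":0,"claw":0.5}]' ; python3 -m creep '[{"x":0,"y":0,"z":0.001,"rx":0,"ry":0,"rz":0,"claw":0.5},{"x":0,"y":0,"z":0.002,"rx":0,"ry":0,"rz":0,"claw":0.5}]'
```

```text
t: 7.18
ee_pos: [464.6, -302.0, 86.5]
tool_rot: [-3.141, 0.0, -3.086]
ft_force: [0.1, -0.1, -0.1]
finger_gap: 56.6
finger_force: 27.0
t: 7.35
ee_pos: [464.7, -302.0, 84.6]
tool_rot: [-3.141, 0.0, -3.085]
ft_force: [0.6, -0.2, -0.1]
finger_gap: 56.6
finger_force: 27.0
```

```bash
python3 -m creep '[{"x":0,"y":0,"z":0.0015,"rx":0,"ry":0,"rz":0,"claw":0.5},{"x":0,"y":0,"z":0.0015,"rx":0,"ry":0,"rz":0,"claw":0.5}]' ; python3 -m creep '[{"x":0,"y":0,"z":0.001,"rx":0,"ry":0,"rz":0,"claw":0.5},{"x":0,"y":0,"z":0.001,"rx":0,"ry":0,"rz":0,"claw":0.5}]'
```

```text
t: 7.52
ee_pos: [465.0, -301.8, 83.7]
tool_rot: [-3.141, 0.001, -3.085]
ft_force: [-0.5, 2.1, 6.1]
finger_gap: 56.4
finger_force: 27.9
t: 7.68
ee_pos: [465.2, -301.9, 83.6]
tool_rot: [-3.141, 0.002, -3.085]
ft_force: [-1.2, 5.2, 13.0]
finger_gap: 56.7
finger_force: 29.3
```

Contact comes at TCP 83.6, where the nested height was expected. I release, then rise.

```bash
python3 -m creep '[{"x":0,"y":0,"z":0,"rx":0,"ry":0,"rz":0,"claw":0.75},{"x":0,"y":0,"z":0,"rx":0,"ry":0,"rz":0,"claw":1},{"x":0,"y":0,"z":0,"rx":0,"ry":0,"rz":0,"claw":1},{"x":0,"y":0,"z":0,"rx":0,"ry":0,"rz":0,"claw":1}]' ; python3 -m creep '[{"x":0,"y":0,"z":-0.02,"rx":0,"ry":0,"rz":0,"claw":1},{"x":0,"y":0,"z":-0.05,"rx":0,"ry":0,"rz":0,"claw":1},{"x":0,"y":0,"z":-0.09,"rx":0,"ry":0,"rz":0,"claw":1},{"x":0,"y":0,"z":-0.13,"rx":0,"ry":0,"rz":0,"claw":1},{"x":0,"y":0,"z":-0.155,"rx":0,"ry":0,"rz":0,"claw":1}]'; python3 go.py 560 -297 240 3.2;python3 - <<'E'
from h import *
c=[camera(n) for n in("scene","top")]
cv2.imwrite("pics/g4.png",np.hstack([cv2.resize(p["img"][110:210,250:350] if i==0 else p["img"][170:270,280:380],(390,390),interpolation=2) for i,p in enumerate(c)]))
E
```

```text
t: 8.02
ee_pos: [464.7, -302.0, 81.8]
tool_rot: [3.141, -0.0, -3.085]
ft_force: [0.5, 0.4, -0.5]
finger_gap: 85.4
finger_force: 0.0
t: 8.43
ee_pos: [465.1, -302.4, 240.9]
tool_rot: [-3.138, 0.003, -3.085]
ft_force: [0.9, -0.3, 0.2]
finger_gap: 85.4
finger_force: 0.0
shift [-0.095   0.0001  0.0012] rot [-0.003  0.003 -0.002] pos [ 465.1 -302.4  240.9] rpy [-3.138e+00  3.000e-03 -3.085e+00] F [ 0.9 -0.3  0.2] gap 85.4 ff 0.0 t 8.43 j6 -2.42
```

View pics/g4.png

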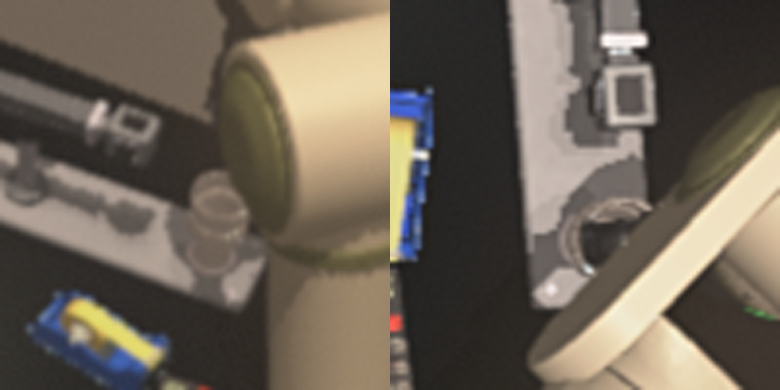

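The nested pair stands upright in the ring, with the rim at about (157,306) in the scene view. Now I locate the head and the boom axis.

```bash
python3 - <<'E'
from m import *
for n in("scene","top"):
    c=camera(n);P=cloud(c); P[c["z_map"]<=0]=np.nan
    b=(P[...,1]<-240)&(P[...,1]>-340)&(P[...,0]>520)&(P[...,0]<760)
    H=P[b&(P[...,0]<600)&(P[...,2]>167.5)&(P[...,2]<178)]; r=cv2.minAreaRect(H[:,:2].astype(np.float32)); print(n,"head",len(H),r,np.median(H[:,2]),H.mean(0))
    T=P[b&(P[...,0]>605)&(P[...,2]>155)&(P[...,2]<172)]
    xs,m=[],[]
    for x in range(610,745,6):
        S=T[abs(T[:,0]-x)<4]
        if x in range(645,690): continue
        if len(S)>4: xs.append(x);m.append((np.percentile(S[:,1],5)+np.percentile(S[:,1],95))/2)
    k=np.polyfit(xs,m,1); print("sleeve slope",k[0],"y at 560",np.polyval(k,560),"resid",np.std(np.polyval(k,xs)-m))
    C=P[(np.hypot(P[...,0]-465,P[...,1]+301)<35)&(P[...,2]>95)]; print("cup top z",np.percentile(C[:,2],[50,90,97]),rim(P,(465,-301),113,45)[0], edges(c,(465,-301),113,28.5))
    g=recognise(c,"sensor_head")[:1]+recognise(c,"sleeve_mouth")[:2]+recognise(c,"button_face")[:2];print([(x["at"],x["score"]) for x in g])
E
```

```text
scene head 82 ((570.5621948242188, -292.7574157714844), (57.22686767578125, 36.076358795166016), 0.5866585969924927) 171.91716770217653 [ 561.8 -291.5  172.1]
sleeve slope 0.06394440638036554 y at 560 -293.4981062792232 resid 0.9840164230826849
cup top z [535.  541.5 542.9] [ 467.4 -299.6   27.4] (np.float32(12.099019), 473, -298)
[([144.3, 284.0], 0.44), ([144.1, 283.7], 0.66), ([160.9, 275.3], 0.63)]
top head 217 ((568.1580810546875, -294.5041198730469), (60.6689338684082, 33.903961181640625), 0.9569743275642395) 171.88415444114202 [ 560.4 -294.2  171.8]
sleeve slope 0.054059502161397086 y at 560 -293.76210412170707 resid 0.3842122572334787
cup top z [532.5 535.7 536.5] [ 462.9 -301.9   28.1] (np.float32(1.4696767), 471, -307)
[([196.2, 339.2], 0.54), ([180.4, 328.3], 0.76), ([237.7, 152.4], 0.52)]
```

```bash
python3 -m creep '[{"x":-0.03,"y":0.0005,"z":0,"rx":0,"ry":0,"rz":0,"claw":1},{"x":-0.065,"y":0.001,"z":0,"rx":0,"ry":0,"rz":0,"claw":1},{"x":-0.095,"y":0.002,"z":0,"rx":-0.002,"ry":0.003,"rz":0,"claw":1},{"x":-0.095,"y":0.002,"z":0,"rx":-0.002,"ry":0.003,"rz":0,"claw":1},{"x":-0.095,"y":0.002,"z":0.01,"rx":-0.002,"ry":0.003,"rz":0,"claw":1}]' >/dev/null;python3 -m creep '[{"x":0,"y":0,"z":0,"rx":0,"ry":0,"rz":0,"claw":1},{"x":0,"y":0,"z":0,"rx":0,"ry":0,"rz":0,"claw":1}]' >/dev/null; python3 go.py 560 -295 131 3.2
```

```text
shift [-0.0021 -0.0008  0.095 ] rot [ 0.003 -0.005 -0.003] pos [ 558.4 -294.6  226. ] rpy [ 3.138 -0.005 -3.086] F [0.1 0.3 0.6] gap 85.6 ff 0.0 t 9.52 j6 -2.3
```

```bash
python3 -m creep '[{"x":-0.001,"y":0,"z":0.025,"rx":0.003,"ry":-0.004,"rz":0,"claw":1},{"x":-0.002,"y":-0.0005,"z":0.05,"rx":0.003,"ry":-0.004,"rz":0,"claw":1},{"x":-0.002,"y":-0.0005,"z":0.075,"rx":0.003,"ry":-0.004,"rz":0,"claw":1},{"x":-0.002,"y":-0.0005,"z":0.095,"rx":0.003,"ry":-0.004,"rz":0,"claw":1},{"x":-0.002,"y":-0.0005,"z":0.095,"rx":0.003,"ry":-0.004,"rz":0,"claw":1}]';python3 -m creep '[{"x":0,"y":0,"z":0,"rx":0,"ry":0,"rz":0,"claw":0.6},{"x":0,"y":0,"z":0,"rx":0,"ry":0,"rz":0,"claw":0.55}]'; python3 go.py 560 -295 131 3.2; python3 - <<'E'
from h import *
c=[camera(n) for n in("scene","top")]
cv2.imwrite("pics/g5.png",np.hstack([cv2.resize(p["img"][100:190,240:330] if i==0 else p["img"][160:250,290:380],(390,390),interpolation=2) for i,p in enumerate(c)]))
E
```

```text
t: 9.93
ee_pos: [558.9, -294.1, 128.3]
tool_rot: [3.138, -0.005, -3.086]
ft_force: [0.1, 0.1, -0.9]
finger_gap: 85.4
finger_force: 0.0
t: 10.1
ee_pos: [561.4, -295.5, 133.8]
tool_rot: [-3.139, 0.003, -3.086]
ft_force: [0.0, -0.0, 0.6]
finger_gap: 64.0
finger_force: 0.0
shift [0.0013 0.0006 0.0028] rot [-0.003  0.003 -0.003] pos [ 561.4 -295.5  133.8] rpy [-3.139e+00  3.000e-03 -3.086e+00] F [ 0.  -0.   0.6] gap 64.0 ff 0.0 t 10.1 j6 -2.3
```

View pics/g5.png

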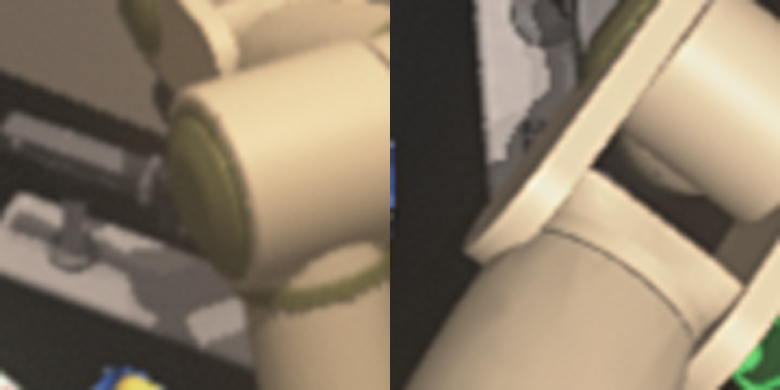

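The arm hides the head in both views, though the sleeve shows at about (135,260) in the scene view. I close by feel.

```bash
python3 -m creep '[{"x":0,"y":0,"z":0.001,"rx":0,"ry":0,"rz":0,"claw":0.52},{"x":0,"y":0,"z":0.001,"rx":0,"ry":0,"rz":0,"claw":0.48},{"x":0,"y":0,"z":0.001,"rx":0,"ry":0,"rz":0,"claw":0.48},{"x":0,"y":0,"z":0.001,"rx":0,"ry":0,"rz":0,"claw":0.47}]' 30;python3 -m creep '[{"x":0,"y":0,"z":0,"rx":0,"ry":0,"rz":0,"claw":0.44},{"x":0,"y":0,"z":0,"rx":0,"ry":0,"rz":0,"claw":0.42},{"x":0,"y":0,"z":0,"rx":0,"ry":0,"rz":0,"claw":0.42}]' 30
```

```text
t: 10.53
ee_pos: [561.3, -294.4, 131.4]
tool_rot: [-3.141, 0.001, -3.085]
ft_force: [0.1, 4.5, 2.7]
finger_gap: 40.1
finger_force: 2.5
t: 10.78
ee_pos: [561.3, -293.7, 131.3]
tool_rot: [3.141, 0.001, -3.085]
ft_force: [0.1, 9.0, 5.3]
finger_gap: 35.9
finger_force: 4.5
```

```bash
python3 -m creep '[{"x":0,"y":0.0008,"z":0,"rx":0,"ry":0,"rz":0,"claw":0.42},{"x":0,"y":0.0012,"z":0,"rx":0,"ry":0,"rz":0,"claw":0.42}]' 30;python3 -m creep '[{"x":0,"y":0,"z":0,"rx":0,"ry":0,"rz":0,"claw":0.38},{"x":0,"y":0,"z":0,"rx":0,"ry":0,"rz":0,"claw":0.35},{"x":0,"y":0,"z":0,"rx":0,"ry":0,"rz":0,"claw":0.35}]' 40
```

```text
t: 10.95
ee_pos: [561.3, -293.1, 131.3]
tool_rot: [-3.141, 0.001, -3.085]
ft_force: [-0.5, 6.3, 4.5]
finger_gap: 36.0
finger_force: 2.7
t: 11.2
ee_pos: [561.2, -292.7, 131.4]
tool_rot: [3.141, 0.001, -3.085]
ft_force: [-0.6, 8.3, 5.8]
finger_gap: 33.9
finger_force: 40.4
```

Gripped: 33.9 mm, so the button is flush. I ease off the side load and draw.

```bash
python3 -m creep '[{"x":0,"y":0.0008,"z":-0.0003,"rx":0,"ry":0,"rz":0,"claw":0.35},{"x":0.002,"y":0.0008,"z":-0.0003,"rx":0,"ry":0,"rz":0,"claw":0.35},{"x":0.005,"y":0.0008,"z":-0.0003,"rx":0,"ry":0,"rz":0,"claw":0.35},{"x":0.01,"y":0.0008,"z":-0.0003,"rx":0,"ry":0,"rz":0,"claw":0.35},{"x":0.01,"y":0.0008,"z":-0.0003,"rx":0,"ry":0,"rz":0,"claw":0.35}]' 60
```

```text
t: 11.62
ee_pos: [550.9, -293.3, 131.5]
tool_rot: [-3.141, 0.002, -3.086]
ft_force: [2.5, 4.6, 3.4]
finger_gap: 33.3
finger_force: 59.9
```

The boom is free: the only pull left is the roughly 3 N spring. I draw further.

```bash
python3 -m creep '[{"x":0.012,"y":0,"z":0,"rx":0,"ry":0,"rz":0,"claw":0.35},{"x":0.027,"y":0.0003,"z":0,"rx":0,"ry":0,"rz":0,"claw":0.35},{"x":0.042,"y":0.0003,"z":0,"rx":0,"ry":0,"rz":0,"claw":0.35},{"x":0.057,"y":0.0003,"z":0,"rx":0,"ry":0,"rz":0,"claw":0.35},{"x":0.07,"y":0.0003,"z":0,"rx":0,"ry":0,"rz":0,"claw":0.35}]' 60;python3 -m creep '[{"x":0.005,"y":0,"z":0,"rx":0,"ry":0,"rz":0,"claw":0.35},{"x":0.01,"y":0,"z":0,"rx":0,"ry":0,"rz":0,"claw":0.35},{"x":0.0145,"y":0,"z":0,"rx":0,"ry":0,"rz":0,"claw":0.35},{"x":0.0145,"y":0,"z":0,"rx":0,"ry":0,"rz":0,"claw":0.35}]'; python3 - <<'E'
from h import *
c=[camera(n) for n in("scene","top")]
for p in c:
  for q in("mark_band","sleeve_mouth","sensor_head","lower_cup"): print(q,[(np.round(r["at"],1),round(r["score"],2),np.round(at_z(p,r["at"],159),1)) for r in recognise(p,q)[:2]])
cv2.imwrite("pics/g6.png",np.hstack([cv2.resize(p["img"][115:185,240:310] if i==0 else p["img"][165:235,295:365],(395,395),interpolation=2) for i,p in enumerate(c)]))
E
```

```text
t: 12.03
ee_pos: [481.0, -297.1, 131.5]
tool_rot: [-3.14, 0.003, -3.085]
ft_force: [4.7, 3.2, 2.9]
finger_gap: 33.1
finger_force: 60.7
t: 12.37
ee_pos: [466.7, -297.9, 131.5]
tool_rot: [-3.141, 0.002, -3.086]
ft_force: [4.8, 3.8, 3.7]
finger_gap: 33.2
finger_force: 60.8
mark_band [(array([143.6, 288.6]), 0.43, array([ 546.1, -301.4,  159. ]))]
sleeve_mouth [(array([156.6, 269.7]), 0.78, array([ 579.2, -213.4,  159. ]))]
sensor_head [(array([145.6, 290.3]), 0.61, array([ 536.5, -295.7,  159. ])), (array([288.4, 239.8]), 0.32, array([430. , 267.5, 159. ]))]
lower_cup [(array([171.6, 302.5]), 0.4, array([ 447.4, -208.8,  159. ]))]
mark_band []
sleeve_mouth [(array([177.5, 325.5]), 0.92, array([ 603.6, -257.2,  159. ]))]
sensor_head [(array([197.7, 339.5]), 0.73, array([ 550.1, -292.6,  159. ]))]
lower_cup []
```

View pics/g6.png

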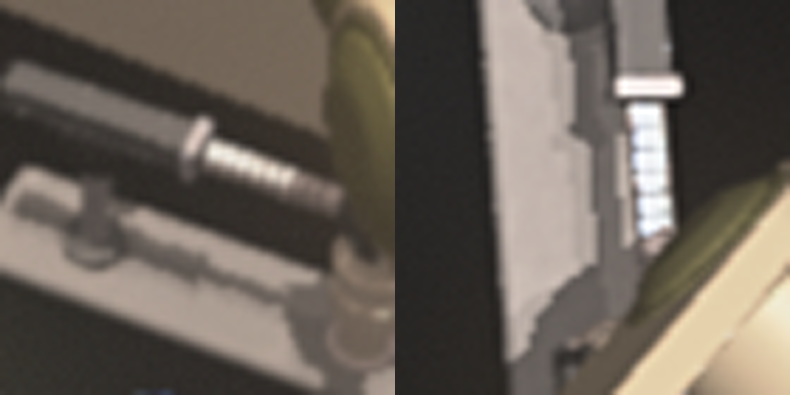

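Both views show the white, lined tube drawn out of the bright collar, with a narrow dark strip right at the mouth: top (179,345), scene (140,276). I read the profile along the tube.

```bash
python3 - <<'E'
from h import *
p=[camera("scene"),camera("top")]
e=np.array([np.cos(.057),np.sin(.057)])
for c,o in zip(p,((561.3,-291.8),(559.5,-293.8))):
    g=cv2.cvtColor(c["img"],cv2.COLOR_BGR2GRAY)
    out=[]
    for s in range(0,46,1):
        v=[]
        for w in(-2,0,2):
            x=np.array(o)+e*s+np.array([-e[1],e[0]])*w
            r,k=proj(c,[x[0],x[1],159]); v.append(cv2.remap(g,np.float32([[k]]),np.float32([[r]]),cv2.INTER_LINEAR)[0,0])
        out.append(int(np.mean(v)))
    print([(int(o[0]+s),v) for s,v in enumerate(out)])
    i=0
big=[cv2.resize(p[1]["img"][172:202,328:358],(390,390),interpolation=cv2.INTER_CUBIC),cv2.resize(p[0]["img"][130:160,266:296],(390,390),interpolation=cv2.INTER_CUBIC)]
cv2.imwrite("pics/g7.png",np.hstack(big))
E
```

```text
[(561, 218), (562, 220), (563, 221), (564, 223), (565, 223), (566, 222), (567, 220), (568, 217), (569, 214), (570, 212), (571, 210), (572, 211), (573, 213), (574, 216), (575, 219), (576, 219), (577, 217), (578, 213), (579, 209), (580, 207), (581, 207), (582, 209), (583, 212), (584, 215), (585, 219), (586, 220), (587, 221), (588, 218), (589, 209), (590, 194), (591, 180), (592, 166), (593, 155), (594, 149), (595, 144), (596, 146), (597, 154), (598, 166), (599, 179), (600, 189), (601, 194), (602, 193), (603, 191), (604, 185), (605, 175), (606, 162)]
[(559, 240), (560, 243), (561, 244), (562, 245), (563, 245), (564, 245), (565, 242), (566, 235), (567, 228), (568, 231), (569, 236), (570, 242), (571, 243), (572, 245), (573, 246), (574, 246), (575, 245), (576, 235), (577, 221), (578, 213), (579, 223), (580, 233), (581, 240), (582, 244), (583, 247), (584, 249), (585, 251), (586, 247), (587, 220), (588, 195), (589, 166), (590, 135), (591, 105), (592, 148), (593, 197), (594, 234), (595, 237), (596, 240), (597, 240), (598, 241), (599, 240), (600, 213), (601, 183), (602, 157), (603, 141), (604, 126)]
```

View pics/g7.png

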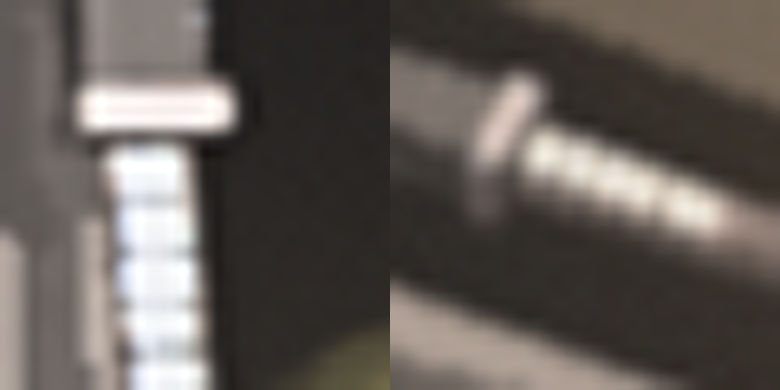

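The dark strip spans about x 588.5–592.5, ending at the collar. That puts about 4 mm of the 8 mm band outside the mouth, so its middle stands there. TCP travel of 94.6 mm agrees. Handing in.

```bash
python3 go.py 466.4 -298 131 3.2; python3 -c "
from bench import *
print(close_job())"
```

```text
shift [ 0.001  -0.0001  0.0005] rot [-0.001  0.002 -0.002] pos [ 467.4 -297.9  131.5] rpy [-3.140e+00  2.000e-03 -3.085e+00] F [3.8 4.3 4.8] gap 33.4 ff 60.8409458398819 t 12.97 j6 -2.41
the job is handed in; nothing more can be done
None
```

The job is handed in at about 13 s: the spare cup is nested in the ring cup and released, and the gripper is still holding the head with the button pressed and the middle of the broad band at the sleeve mouth (about 95 mm out); the verdict was not shown.

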